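# Shim the rocking display riser

### The arm

A 6-joint arm with a two-finger parallel gripper is mounted at the origin on the work surface. World frame = base frame: x ahead of the robot, y to its left, z up, the work surface at z = 0. Lengths are in mm, angles in rad, forces in N, time in s.
With the tool pointing down it reaches from about 400 to 925 mm from the base axis. Payload 12.5 kg.
Tool frame: the origin (TCP) lies at the very end of the fingers, on their centre line; the grasp point (between the pads) lies 19 mm behind it; z points along the fingers, y is the line along which they close (so a half turn about z gives the same grasp; the last joint's range is limited). The gripper opens to 95 mm and grips with 3 to 60 N. Pads are 20 mm wide; open, the fingers measure 119 mm over their backs; the gripper's body (75 mm by 180 mm) begins 59 mm behind the grasp point.
Start: joints at [-1.231, 0.491, 1.559, -0, 1.092, -0.106], TCP at [269.512, -563.924, 214.661] pointing down, gripper open.
Joint ranges: [-3.1, 3.1], [-0.84, 2.19], [0.05, 2.79], [-1.13, 4.28], [0.06, 2.93], [-2.69, 2.69]. Speed limits (rad/s): [2.22, 2.22, 2.79, 3.14, 3.14, 3.14].

### API

Orientations are given as [roll, pitch, yaw] about the fixed x, y, z axes, in that order (R = Rz(yaw) Ry(pitch) Rx(roll)).
In Python, from cell import * gives the robot as it stands.
- The arm moves only by the tool jog_arm, never from a script. Its argument "targets" is a list of rows, each an object with "turn": the turn, a rotation vector about the world's x, y, z in degrees, a list of three; "slide": the shift along the world's x, y, z in mm, a list of three; "claw": the opening in per cent of the stroke, from 0 (shut) to 100 (fully open). In form: [{"turn": [wx, wy, wz], "slide": [x, y, z], "claw": claw}, ...]. A call has 1 to 5 rows; each row shifts and turns the commanded pose from where the row before left it; what a row does not reach is not made up. A row lasts 1/8 s, in which the tool goes at most 62.5 mm and 10.7 degrees, less where a joint would pass 70% of its speed; a pose out of reach is approached as far as the arm can. A call with a gripper value outside its range is refused whole. The fingers move at their own pace and stop on an object; the grip force is fixed at half the most. Time passes only in rows, so rows that do not move let the fingers close. It gives the time, the measured TCP pose, the force, the opening and the grip force at its end, in the units of the state.
- state(): the state, without advancing time (a new reading comes with each control period).
- read_camera(name): name is "scene" or "side" or "wrist"; returns a dict with "frame" (420x560x3 uint8, blue, green, red), "mtx" (3x3 intrinsics, pixels), "k1" (the pictures are not rectified: a ray, as slopes to the right and down, at radius r is drawn at 1 + k1 r^2 times it, then the intrinsics apply), "R" (3x3) and "t" (3): a world point X has camera coordinates R X + t. Camera axes: x right, y down, z forward; pixel columns grow to the right and rows downward; lengths in mm; the calibration is good to about 2 mm. A picture is of the moment at which its call begins. There is no depth.
- job_done(): hands the job in; it is judged then, once.
Trained networks look in the newest picture that a camera, given by its name, has taken for a name from the list of things; names that differ only in an ending like _2 or _b are one class to them, and where a whole thing is asked for, a point or a joint stands for the part that bears it (a point fixed in the world has none). Each returns a list of dicts, best first, with "conf" (0 to 1); they miss things now and then, are a little off and sometimes report something else, mostly with a low value. They report only what shows in the picture. A call takes as long as a camera call. They do not tell look-alikes from the thing itself.
- look_for(query, camera): "xy" ([column, row] in pixels, amid what is visible of it).
The state is a dict: "t": time; "joints": joint angles; "qvel": joint speeds; "tau": joint torques, N m; "eef_pos": TCP position; "tcp_rot": TCP orientation; "ft_force": force on the tool from outside, world axes, zero at the start; "moment": the same for the moment, N m; "opening": opening from 0.0 (shut) to 1.0 (fully open); "grip_force": force on a finger pad.
Only numpy, scipy, OpenCV 4.12 (cv2) and the standard library are available. Lean on these libraries where they do the work, as an engineer would, in place of code of your own. Each camera call takes 0.05 s, during which the arm holds its last target. There are 200 camera calls.

### The job

The wooden bottle riser on the tasting counter rocks because one of its four feet, the far left one as the robot sees it, is too short and hangs a few millimetres above the counter. Pick up the dark taper shim by its grip block and, keeping hold of it, slide its thin end along the counter under the middle of that foot until you feel it bind snugly between foot and counter, then let go and leave it there. Do not force it: the riser must stay level and where it is, and the bottles, tin and cup must be left alone.

Things in the scene. Friction and masses are not known exactly. Their poses are not given: they have to be found in the camera images.
- stand: Loose wooden riser, 260 (x) x 300 (y) mm, top 60 mm up, on four 40 mm square feet at its corners. Origin at counter level under its centre, z up; its axes are within 15 deg of the world's. About 2.6 kg with the tin and two bottles loose on it; it rests level on three feet, the foot at its +x +y corner is short. A push on the shim of about 10 N or more shoves the riser along or lifts that corner.
- short_foot (a point): Point at counter level straight below the middle of the short foot's outer face (which looks to the riser's +y; the shim goes in towards -y). Axes as the riser's. The foot is 40 mm wide in x and 40 mm deep in y, with free space behind it. The gap under its flat underside is 3.5 to 9.5 mm, different each time and not measured.
- shim: Loose dark hardwood taper shim flat on the counter, 30 mm wide, 50 g. Origin at its underside below the grip block's centre; +x to the thin tip, z up. Upright grip block 24 (x) x 30 (y) x 50 mm high. From it (x = 12 mm) a blade runs 120 mm to the tip (x = 132 mm): flat below, top sloping evenly from 14 to 2 mm. It meets the foot 15 to 75 mm in; then the push needed rises within 1 or 2 mm to several newtons.
- shim_tip (a point): Middle of the shim's thin tip, at its underside; axes as the shim's.
- tin: Steel oil tin 55 x 85 x 130 mm on the riser, bystander; origin under its centre.
- bottle_a: Small green oil bottle, 44 mm across, 135 mm high, standing on the riser, bystander; origin under its centre.
- bottle_b: A second small green oil bottle of the same size on the riser, bystander; origin under its centre.
- glass: Blue tasting cup, 60 mm across, 55 mm high, on the counter, bystander; origin under its centre.
Mind the look-alikes: they are no part of the job. What is meant by the shim is not blue, and is the smaller of those in its own colour.

How it is judged (in metres and radians):
On the way:
1. the shim, held in the fingers, has its tip at least 8 mm under the short foot (contact force between the fingers and shim above 0.5 N and y of shim_tip in the frame of short_foot below -0.008 m and x of shim_tip in the frame of short_foot between -0.02 and 0.02 m), for 0.1 s.
At the end, for the whole second after the job is handed in: Shim flat on the counter (0.04 rad), let go, at rest; tip at least 8 mm past the short foot's outer face and within 20 mm of its middle line; pressed by the foot with over 1 N. Riser at rest, level within 0.008 rad (corner lifted under 2 mm), within 6 mm of its start (contact force between shim and stand above 1 N and y of shim_tip in the frame of short_foot below -0.008 m and x of shim_tip in the frame of short_foot between -0.02 and 0.02 m and angle between shim's own z axis and vertical below 0.04 rad and angle between stand's own z axis and vertical below 0.008 rad and distance of stand from where it was at the start of the episode below 0.006 m and linear speed of each of stand, shim below 0.01 m/s); the robot touches nothing.
It fails at once if the shim is forced against the riser with more than 20 N (contact force between shim and stand above 20 N).
It fails at once if the riser is tipped by more than 0.03 rad (angle between stand's own z axis and vertical above 0.03 rad).
It fails at once if the riser is shoved more than 15 mm (distance of stand from where it was at the start of the episode above 0.015 m).
It fails at once if the tin or a bottle on the riser is tipped or moved by more than 30 mm (angle between any of tin, bottle_a, bottle_b's own z axis and vertical above 0.2 rad or distance of any of tin, bottle_a, bottle_b from where it was at the start of the episode above 0.03 m).
It fails at once if the cup is moved by more than 20 mm (distance of glass from where it was at the start of the episode above 0.02 m).
It also fails if it takes over 48 s, if anything falls off the work surface, if the arm or the gripper's body presses on something with over 40 N, if the wrist force passes 120 N, or if a joint passes its speed limit or range.

## Working session

There is one attempt and no reset: what is moved stays moved. The work goes in short steps, Python scripts to look and compute and a tool call to move; the robot and the scene stay as the last step left them, time stands still between calls to the robot, and variables do not carry over. Pictures are saved under pics/ and viewed, at most 10 in all, crops included, and the job is handed in when it is done.

Besides the shell and the picture viewer there is one more tool, called as name(argument=value, ...) on one line, values as JSON. jog_arm: Moves the arm, as the interface text tells. Its arguments: {"type":"object","properties":{"targets":{"type":"array","items":{"type":"object","properties":{"turn":{"type":"array","items":{"type":"number"}},"slide":{"type":"array","items":{"type":"number"}},"claw":{"type":"number"}}}}},"required":["targets"]}

```bash
mkdir -p pics; cat > h.py <<'E'
from cell import *
import numpy as np, cv2
def ray(c,px):
    d=np.array([c['k1'],0,0,0,0],float)
    K=np.array(c['mtx'],float)
    u=cv2.undistortPoints(np.array([[px]],float),K,d)[0,0]
    R=np.array(c['R']);t=np.array(c['t']).ravel()
    return -R.T@t, R.T@np.array([u[0],u[1],1.])
def atz(c,px,z):
    o,v=ray(c,px); return o+v*(z-o[2])/v[2]
def proj(c,X):
    r,_=cv2.Rodrigues(np.array(c['R'],float))
    return cv2.projectPoints(np.array(X,float).reshape(-1,1,3),r,np.array(c['t'],float).ravel(),np.array(c['mtx'],float),np.array([c['k1'],0,0,0,0],float))[0].reshape(-1,2)
E
python3 - <<'E'
from h import *
import pickle
D={}
for n in("scene","side"):
    c=read_camera(n);D[n]=c;cv2.imwrite(f'pics/{n}0.png',c['frame'])
    for q in("shim","stand","glass","tin"):
        print(n,q,[(np.round(a['xy']).tolist(),round(a['conf'],2)) for a in look_for(q,n)])
    print(np.round(ray(c,(280,210)),2).tolist())
pickle.dump(D,open('D.pkl','wb'))
E
```

```text
scene shim [([354.0, 149.0], 0.95), ([307.0, 192.0], 0.84), ([274.0, 168.0], 0.63)]
scene stand [([154.0, 269.0], 0.71)]
scene glass [([393.0, 229.0], 0.77)]
scene tin [([100.0, 223.0], 0.61)]
[[1072.26, -243.85, 889.11], [-0.52, 0.3, -0.8]]
side shim [([290.0, 271.0], 0.96), ([274.0, 350.0], 0.87), ([349.0, 287.0], 0.74)]
side stand [([347.0, 160.0], 0.66)]
side glass [([191.0, 261.0], 0.7)]
side tin [([393.0, 126.0], 0.64)]
[[149.17, 759.13, 1010.89], [0.34, -0.56, -0.75]]
```

View pics/scene0.png

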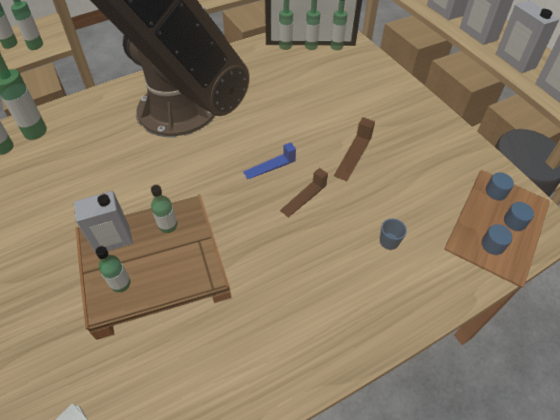

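View pics/side0.png

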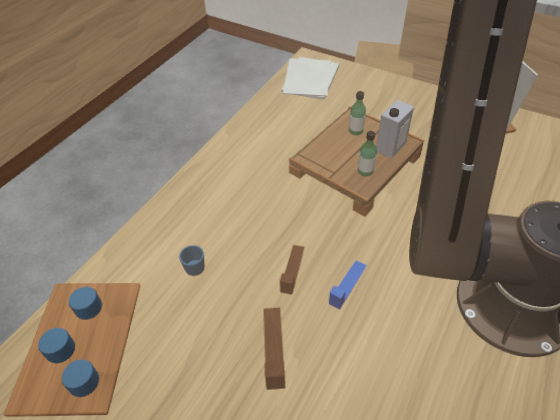

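Candidates for the shim in the scene view: a long dark taper at (354,149), a short dark taper at (307,192) and a blue one at (274,168). I choose the short dark one, which is at (290,271) in the side view. The short foot (+x +y) is at about (220,295) in scene and (297,170) in side. One close crop mosaic will check this.

```bash
python3 - <<'E'
from h import *
import pickle
D=pickle.load(open('D.pkl','rb'))
def crop(n,x,y,w,h):
    return cv2.resize(D[n]['frame'][y:y+h,x:x+w],(400,300),interpolation=cv2.INTER_CUBIC)
# each 80x60 ->x5
m=np.vstack([np.hstack([crop('scene',265,162,80,60),crop('side',255,240,80,60)]),
 np.hstack([crop('scene',170,260,80,60),crop('side',275,140,80,60)])])
cv2.imwrite('pics/crop.png',m)
E
```

```text
(no output)
```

View pics/crop.png

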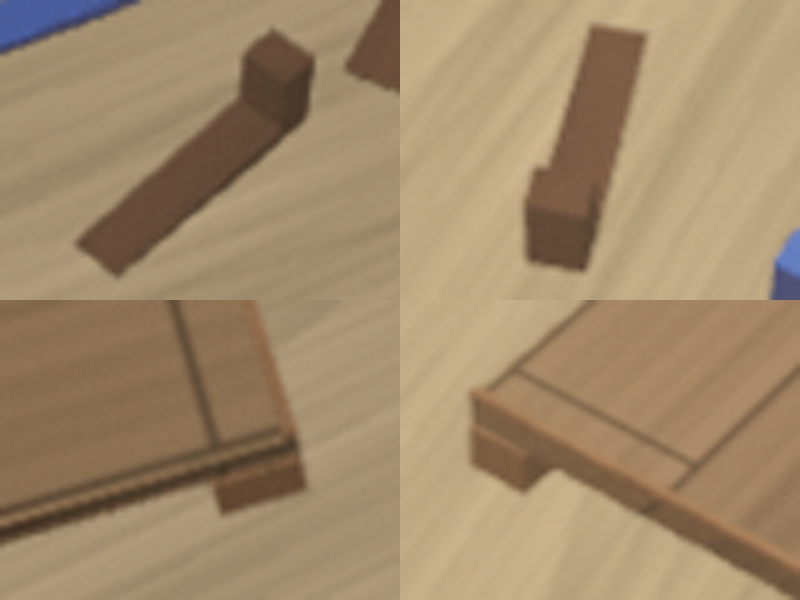

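The crop shows the short dark taper: its tip is at scene (285,214) and its block top at scene (321,173). The short foot is visible in both views. Next I fit the poses.

```bash
python3 - <<'E'
from h import *
import pickle
from scipy.optimize import least_squares as ls
D=pickle.load(open('D.pkl','rb'))
def P(n,x,y,u,v): return [x+u/5,y+v/5]
S=lambda u,v:P('',265,162,u,v); I=lambda u,v:P('',255,240,u,v)
F=lambda u,v:P('',170,260,u,v); G=lambda u,v:P('',275,140,u,v)
def fit(obs,x0):
    def w(p):
        c,s=np.cos(p[2]),np.sin(p[2]);R=np.array([[c,-s,0],[s,c,0],[0,0,1]])
        return R
    def f(p): return np.concatenate([proj(D[n],w(p)@np.array(X,float)+[p[0],p[1],0])[0]-px for n,X,px in obs])
    r=ls(f,x0,loss='soft_l1',x_scale=[10,10,.1]); print(np.round(r.x,3),np.round(r.fun.reshape(-1,2),1).tolist()); return r.x
# shim: local +y is left of the +x direction. scene camera sits at +x, looks to -x,+y
print('tip',[np.round(atz(D['scene'],S(*q),1),1).tolist() for q in((78,242),(120,277))],[np.round(atz(D['side'],I(*q),2),1).tolist() for q in((191,24),(248,34))])
print('blk',[np.round(atz(D['scene'],S(*q),50),1).tolist() for q in((272,29),(314,58),(243,58))],[np.round(atz(D['side'],I(*q),50),1).tolist() for q in((127,205),(188,212),(137,168))])
print('foot',[np.round(atz(D['scene'],F(*q),6),1).tolist() for q in((222,215),(306,190))],[np.round(atz(D['side'],G(*q),6),1).tolist() for q in((73,165),(125,192))])
print('stand',[np.round(atz(D['scene'],q,60),1).tolist() for q in(F(293,130),(208,198),(87,324),(78,236))],[np.round(atz(D['side'],q,60),1).tolist() for q in(G(73,90),(361,197),(351,109),(424,148))])
print('glass',atz(D['scene'],(393,236),20),atz(D['side'],(192,263),20))
st=fit([('scene',(130,150,60),F(293,130)),('scene',(-130,150,60),(208,198)),('scene',(130,-150,60),(87,324)),('side',(130,150,60),G(73,90)),('side',(-130,150,60),(361,197)),('side',(130,-150,60),(351,109)),('side',(-130,-150,60),(424,148))],[550,-350,0])
E
```

```text
tip [[495.7, 86.8, 1.0], [524.5, 94.5, 1.0]] [[518.2, 93.2, 2.0], [489.8, 84.8, 2.0]]
blk [[456.3, 221.2, 50.0], [483.2, 229.4, 50.0], [466.1, 197.8, 50.0]] [[476.5, 229.5, 50.0], [450.2, 219.3, 50.0], [482.4, 209.8, 50.0]]
foot [[649.1, -162.3, 6.0], [655.6, -125.1, 6.0]] [[650.7, -125.9, 6.0], [613.9, -121.0, 6.0]]
stand [[653.8, -125.3, 60.0], [418.7, -69.3, 60.0], [596.8, -415.4, 60.0], [375.6, -377.7, 60.0]] [[652.8, -130.6, 60.0], [417.3, -89.9, 60.0], [593.6, -414.6, 60.0], [337.4, -349.0, 60.0]]
glass [701.62873894 276.71851288  20.        ] [700.56677054 271.71166458  20.        ]
[ 5.00776e+02 -2.42120e+02 -2.24000e-01] [[1.7, 2.6], [-1.0, -3.6], [-1.2, -0.7], [-3.5, 0.3], [-0.0, 7.1], [0.2, -0.5], [0.1, -2.5]]
```

```bash
python3 -c "
from h import *
s=state();print(s)
print(atz(read_camera('scene'),(274,168),5))"
```

```text
{'t': 0.5, 'joints': array([-1.23064580e+00,  4.90936108e-01,  1.55894597e+00,  9.60088345e-06,
        1.09175767e+00, -1.05619513e-01]), 'qvel': array([-1.70981432e-04, -4.77089343e-04, -1.17608993e-04,  9.36563022e-05,
        5.54336228e-05, -7.42189176e-04]), 'tau': array([-1.37721894e-03, -6.12054563e+01, -2.58287537e+01,  6.92298193e-02,
        4.47545608e-02, -3.13629084e-05]), 'eef_pos': array([ 269.47535204, -563.89972239,  214.62264678]), 'tcp_rot': array([-3.14154672e+00, -1.34376695e-05,  4.45765613e-01]), 'ft_force': array([-0.32506522,  0.46409819, -0.11414447]), 'moment': array([-0.03666657,  0.00305829, -0.03096746]), 'grip_force': 0.0, 'opening': 0.9994338004775575}
[365.82148277 138.67130206   5.        ]
```

jog_arm(targets=[{"turn": [0,0,0],"slide": [20,0,50],"claw": 100},{"turn": [0,0,10],"slide": [20,30,40],"claw": 100},{"turn": [0,0,10],"slide": [20,58,0],"claw": 100},{"turn": [0,0,10],"slide": [20,58,0],"claw": 100},{"turn": [0,0,10],"slide": [20,58,0],"claw": 100}])

```text
t: 1.18
eef_pos: [369.8, -358.1, 304.8]
tcp_rot: [3.141, 0.0, 1.149]
ft_force: [0.9, -1.8, 0.0]
opening: 1.0
grip_force: 0.0
```

jog_arm(targets=[{"turn": [0,0,10],"slide": [20,58,0],"claw": 100},{"turn": [0,0,10],"slide": [10,60,0],"claw": 100},{"turn": [0,0,10],"slide": [10,60,0],"claw": 100},{"turn": [0,0,10],"slide": [10,60,0],"claw": 100},{"turn": [0,0,0],"slide": [10,60,0],"claw": 100}])

```text
t: 1.8
eef_pos: [429.5, -60.0, 305.0]
tcp_rot: [3.141, 0.0, 1.844]
ft_force: [0.6, -0.7, 0.3]
opening: 1.001
grip_force: 0.0
```

jog_arm(targets=[{"turn": [0,0,0],"slide": [10,60,0],"claw": 100},{"turn": [0,0,0],"slide": [10,60,-20],"claw": 100},{"turn": [0,0,0],"slide": [10,60,-20],"claw": 100},{"turn": [0,0,0],"slide": [10,60,-20],"claw": 100}])

```text
t: 2.3
eef_pos: [468.9, 175.9, 245.8]
tcp_rot: [3.141, 0.0, 1.842]
ft_force: [0.5, -0.9, 0.6]
opening: 1.001
grip_force: 0.0
```

```bash
python3 - <<'E'
from h import *
import pickle
c=read_camera('wrist');pickle.dump(c,open('w.pkl','wb'));cv2.imwrite('pics/w1.png',c['frame'])
print([(a['xy'],a['conf']) for a in look_for('shim','wrist')])
E
```

```text
[([165.9, 182.3], 0.81), ([289.5, 197.3], 0.68), ([299.7, 45.0], 0.61)]
```

View pics/w1.png

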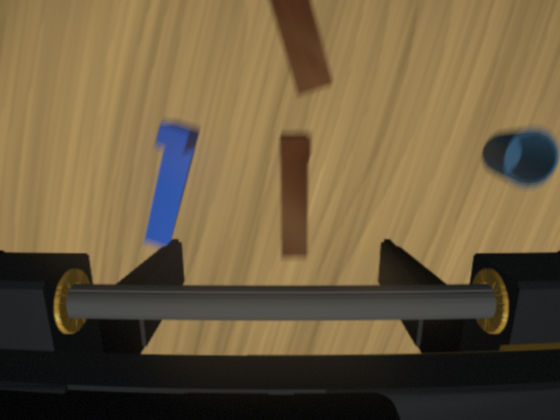

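The wrist view shows the short dark shim, block end at about (295,142) and tip at about (294,256), aligned with the tool. The blue one is on the left and the longer dark one above.

```bash
python3 - <<'E'
from h import *
import pickle
c=pickle.load(open('w.pkl','rb'))
g=c['frame'].astype(int)
sub=c['frame'][120:270,265:325]
cv2.imwrite('pics/w1c.png',cv2.resize(sub,None,fx=5,fy=4,interpolation=cv2.INTER_CUBIC))
for q in((282,256),(306.5,256)):print(np.round(atz(c,q,2),1))
E
```

```text
[493.   91.8   2. ]
[520.6  99.4   2. ]
```

View pics/w1c.png

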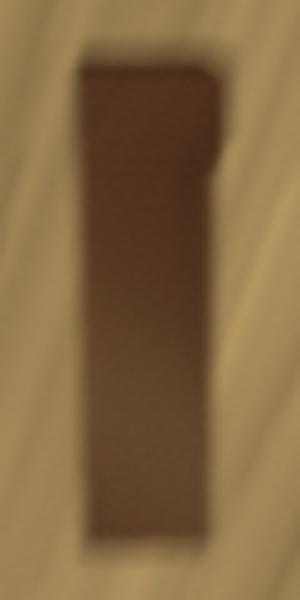

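```bash
python3 - <<'E'
from h import *
import pickle
c=pickle.load(open('w.pkl','rb'))
for q in((281,136.5),(309.4,136.5),(295,148.5),(295,160)):print(np.round(atz(c,q,50),1))
for q in((283,255),(306.4,255)):print(np.round(atz(c,q,2),1))
E
```

```text
[454.5 225.5  50. ]
[480.6 232.8  50. ]
[470.5 218.1  50. ]
[473.5 207.5  50. ]
[493.8  93.3   2. ]
[520.1 100.6   2. ]
```

jog_arm(targets=[{"turn": [0,0,0],"slide": [2,41,-34],"claw": 100},{"turn": [0,0,0],"slide": [0,0,-60],"claw": 100},{"turn": [0,0,0],"slide": [0,0,-60],"claw": 100},{"turn": [0,0,0],"slide": [0,0,-60],"claw": 100},{"turn": [0,0,0],"slide": [0,0,-20],"claw": 100}])

```text
t: 3.02
eef_pos: [469.7, 213.8, 9.3]
tcp_rot: [-3.138, 0.0, 1.842]
ft_force: [0.1, 0.8, 0.2]
opening: 0.997
grip_force: 0.0
```

jog_arm(targets=[{"turn": [0,0,0],"slide": [0,0,0],"claw": 20},{"turn": [0,0,0],"slide": [0,0,0],"claw": 20},{"turn": [0,0,0],"slide": [0,0,0],"claw": 20},{"turn": [0,0,0],"slide": [0,0,0],"claw": 20},{"turn": [0,0,0],"slide": [0,0,0],"claw": 20}])

```text
t: 3.65
eef_pos: [471.0, 214.8, 12.6]
tcp_rot: [3.141, -0.0, 1.842]
ft_force: [-0.5, 0.1, 0.2]
opening: 0.532
grip_force: 0.0
```

jog_arm(targets=[{"turn": [0,0,0],"slide": [0,2,0],"claw": 20},{"turn": [0,0,0],"slide": [0,0,0],"claw": 20},{"turn": [0,0,0],"slide": [0,0,0],"claw": 20},{"turn": [0,0,0],"slide": [0,0,0],"claw": 20}])

```text
t: 4.15
eef_pos: [470.8, 216.9, 12.1]
tcp_rot: [3.141, -0.0, 1.842]
ft_force: [-0.1, 1.3, 1.0]
opening: 0.315
grip_force: 30.0
```

jog_arm(targets=[{"turn": [0,0,0],"slide": [0,0,20],"claw": 20},{"turn": [0,0,0],"slide": [0,0,30],"claw": 20},{"turn": [0,0,-9],"slide": [40,-38,0],"claw": 20},{"turn": [0,0,-9],"slide": [40,-38,0],"claw": 20},{"turn": [0,0,-9],"slide": [40,-38,0],"claw": 20}])

```text
t: 4.78
eef_pos: [591.9, 101.5, 62.2]
tcp_rot: [3.141, 0.0, 1.366]
ft_force: [-0.0, 0.1, 0.1]
opening: 0.313
grip_force: 30.0
```

jog_arm(targets=[{"turn": [0,0,0],"slide": [38,-36,0],"claw": 20},{"turn": [0,0,0],"slide": [35,-26,0],"claw": 20},{"turn": [0,0,0],"slide": [0,0,0],"claw": 20},{"turn": [0,0,0],"slide": [0,0,0],"claw": 20}])

```text
t: 5.28
eef_pos: [662.9, 41.0, 61.6]
tcp_rot: [-3.14, 0.0, 1.371]
ft_force: [-0.8, -0.0, -0.8]
opening: 0.308
grip_force: 30.0
```

jog_arm(targets=[{"turn": [0,0,0],"slide": [0,0,-25],"claw": 20},{"turn": [0,0,0],"slide": [0,0,-18],"claw": 20},{"turn": [0,0,0],"slide": [0,0,-3],"claw": 20},{"turn": [0,0,0],"slide": [0,0,-2],"claw": 20},{"turn": [0,0,0],"slide": [0,0,0],"claw": 20}])

```text
t: 5.9
eef_pos: [664.0, 40.9, 14.6]
tcp_rot: [3.141, -0.0, 1.371]
ft_force: [0.6, -0.2, -0.9]
opening: 0.315
grip_force: 30.0
```

```bash
python3 - <<'E'
from h import *
import pickle
D={n:read_camera(n) for n in('scene','side','wrist')};pickle.dump(D,open('D2.pkl','wb'))
s=state();print(s['eef_pos'],s['ft_force'],s['moment'])
def crop(n,x,y): return cv2.resize(D[n]['frame'][y:y+75,x:x+100],(400,300),interpolation=cv2.INTER_CUBIC)
w=cv2.resize(D['wrist']['frame'],(400,300))
m=np.vstack([np.hstack([crop('scene',185,235),crop('side',255,140)]),np.hstack([w,crop('wrist',240,200)])])
cv2.imwrite('pics/c2.png',m)
E
```

```text
[664.02135847  40.7580631   14.61371203] [ 0.06501366 -0.36018827 -0.13455729] [-0.03611229 -0.0858322   0.00067461]
```

View pics/c2.png

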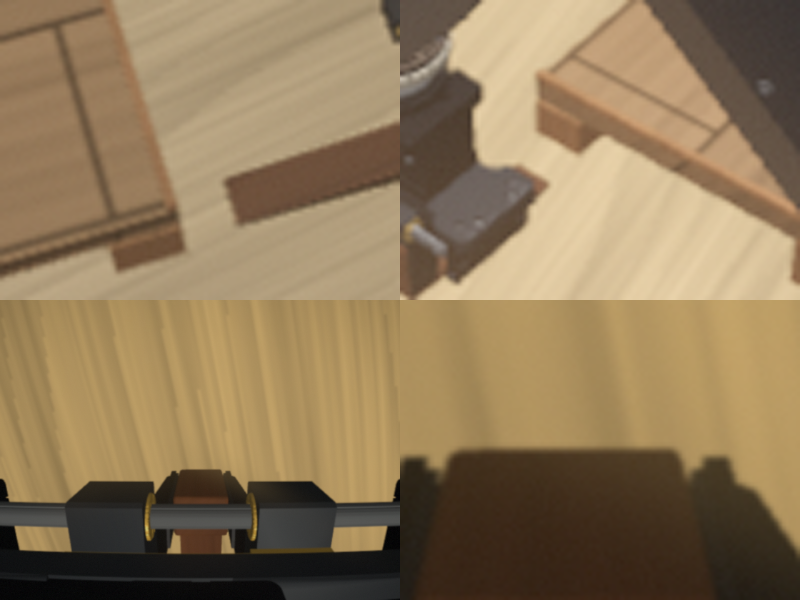

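The scene crop shows the shim tip at about (243,286), roughly 15 px short of the foot's outer corner at (231.5,297). Next I compute the offset.

```bash
python3 - <<'E'
from h import *
import pickle
c=pickle.load(open('D2.pkl','rb'))['scene']
q=lambda u,v:(185+u/4,235+v/4)
t=[atz(c,q(*p),3) for p in((227,181),(238,224))]
f=[atz(c,q(*p),6) for p in((118,272),(186,248))]
print(np.round(t,1).tolist(),np.round(f,1).tolist())
a=np.radians(-11.4);ux=np.array([np.cos(a),np.sin(a)]);uy=np.array([-ux[1],ux[0]])
C=np.array([652.5,-126.])-20*ux
for T in(np.mean(t,0)[:2],np.array([664,40.8])-132*uy): d=T-C;print('tip in foot',d@ux,d@uy)
E
```

```text
[[626.0, -85.1, 3.0], [652.9, -91.6, 3.0]] [[649.2, -162.1, 6.0], [653.8, -123.5, 6.0]]
tip in foot -0.24554032752299212 34.353821370751724
tip in foot -1.696125867088474 33.78229134126315
```

jog_arm(targets=[{"turn": [0,0,0],"slide": [0,0,-1.5],"claw": 20},{"turn": [0,0,0],"slide": [0,0,-0.5],"claw": 20},{"turn": [0,0,0],"slide": [0,0,0],"claw": 20}])

```text
t: 6.42
eef_pos: [663.8, 40.8, 12.2]
tcp_rot: [3.142, 0.0, 1.371]
ft_force: [-0.3, 0.5, 0.4]
opening: 0.314
grip_force: 30.0
```

jog_arm(targets=[{"turn": [0,0,0],"slide": [0,0,-0.5],"claw": 20},{"turn": [0,0,0],"slide": [0,0,0],"claw": 20}])

```text
t: 6.68
eef_pos: [663.8, 40.8, 12.1]
tcp_rot: [3.141, 0.0, 1.371]
ft_force: [-2.6, -0.9, 5.0]
opening: 0.315
grip_force: 30.0
```

jog_arm(targets=[{"turn": [0,0,0],"slide": [0,0,0.4],"claw": 20},{"turn": [0,0,0],"slide": [-2,-9.8,0],"claw": 20},{"turn": [0,0,0],"slide": [-2,-9.8,0],"claw": 20},{"turn": [0,0,0],"slide": [-2,-9.8,0],"claw": 20},{"turn": [0,0,0],"slide": [-2,-9.8,0],"claw": 20}])

```text
t: 7.3
eef_pos: [655.8, 0.7, 12.1]
tcp_rot: [3.141, -0.0, 1.37]
ft_force: [0.2, 2.4, 4.2]
opening: 0.312
grip_force: 30.0
```

jog_arm(targets=[{"turn": [0,0,0],"slide": [0,0,0],"claw": 20}])

```text
t: 7.42
eef_pos: [655.7, 0.2, 12.2]
tcp_rot: [3.141, 0.001, 1.37]
ft_force: [-0.6, -2.8, 4.3]
opening: 0.317
grip_force: 30.0
```

jog_arm(targets=[{"turn": [0,0,0],"slide": [0,0,0.3],"claw": 20},{"turn": [0,0,0],"slide": [-0.4,-2,0],"claw": 20},{"turn": [0,0,0],"slide": [-0.4,-2,0],"claw": 20},{"turn": [0,0,0],"slide": [-0.4,-2,0],"claw": 20},{"turn": [0,0,0],"slide": [0,0,0],"claw": 20}])

```text
t: 8.05
eef_pos: [654.4, -4.6, 12.1]
tcp_rot: [-3.141, 0.0, 1.371]
ft_force: [-0.4, -1.1, 0.8]
opening: 0.312
grip_force: 30.0
```

jog_arm(targets=[{"turn": [0,0,0],"slide": [-0.3,-1.5,0],"claw": 20},{"turn": [0,0,0],"slide": [-0.3,-1.5,0],"claw": 20},{"turn": [0,0,0],"slide": [0,0,0],"claw": 20}])

```text
t: 8.43
eef_pos: [653.9, -7.6, 12.2]
tcp_rot: [-3.141, 0.0, 1.371]
ft_force: [-0.1, -0.3, -0.5]
opening: 0.313
grip_force: 30.0
```

jog_arm(targets=[{"turn": [0,0,0],"slide": [-0.3,-1.5,0],"claw": 20},{"turn": [0,0,0],"slide": [-0.3,-1.5,0],"claw": 20},{"turn": [0,0,0],"slide": [0,0,0],"claw": 20}])

```text
t: 8.8
eef_pos: [653.4, -10.6, 12.3]
tcp_rot: [3.141, 0.0, 1.371]
ft_force: [0.1, 0.8, -0.8]
opening: 0.317
grip_force: 30.0
```

jog_arm(targets=[{"turn": [0,0,0],"slide": [-0.3,-1.5,0],"claw": 20},{"turn": [0,0,0],"slide": [-0.3,-1.5,0],"claw": 20},{"turn": [0,0,0],"slide": [0,0,0],"claw": 20}])

```text
t: 9.18
eef_pos: [652.8, -13.6, 12.3]
tcp_rot: [3.141, 0.0, 1.371]
ft_force: [-0.3, 0.2, -0.6]
opening: 0.312
grip_force: 30.0
```

jog_arm(targets=[{"turn": [0,0,0],"slide": [-0.3,-1.5,0],"claw": 20},{"turn": [0,0,0],"slide": [-0.3,-1.5,0],"claw": 20},{"turn": [0,0,0],"slide": [0,0,0],"claw": 20}])

```text
t: 9.55
eef_pos: [652.2, -16.6, 12.3]
tcp_rot: [3.141, -0.0, 1.371]
ft_force: [0.0, -0.4, -0.7]
opening: 0.312
grip_force: 30.0
```

jog_arm(targets=[{"turn": [0,0,0],"slide": [-0.3,-1.5,0],"claw": 20},{"turn": [0,0,0],"slide": [-0.3,-1.5,0],"claw": 20},{"turn": [0,0,0],"slide": [0,0,0],"claw": 20}])

```text
t: 9.93
eef_pos: [651.6, -19.6, 12.3]
tcp_rot: [3.141, 0.0, 1.371]
ft_force: [0.1, 0.6, -0.8]
opening: 0.311
grip_force: 30.0
```

jog_arm(targets=[{"turn": [0,0,0],"slide": [-0.3,-1.5,0],"claw": 20},{"turn": [0,0,0],"slide": [-0.3,-1.5,0],"claw": 20},{"turn": [0,0,0],"slide": [0,0,0],"claw": 20}])

```text
t: 10.3
eef_pos: [651.0, -22.6, 12.3]
tcp_rot: [3.142, 0.0, 1.371]
ft_force: [-0.7, -0.3, -0.5]
opening: 0.316
grip_force: 30.0
```

jog_arm(targets=[{"turn": [0,0,0],"slide": [-0.3,-1.5,0],"claw": 20},{"turn": [0,0,0],"slide": [-0.3,-1.5,0],"claw": 20},{"turn": [0,0,0],"slide": [0,0,0],"claw": 20}])

```text
t: 10.68
eef_pos: [650.4, -25.6, 12.3]
tcp_rot: [3.142, 0.0, 1.371]
ft_force: [-0.5, -0.5, -1.4]
opening: 0.312
grip_force: 30.0
```

jog_arm(targets=[{"turn": [0,0,0],"slide": [-0.3,-1.5,0],"claw": 20},{"turn": [0,0,0],"slide": [-0.3,-1.5,0],"claw": 20},{"turn": [0,0,0],"slide": [0,0,0],"claw": 20}])

```text
t: 11.05
eef_pos: [649.8, -28.6, 12.3]
tcp_rot: [3.142, 0.0, 1.371]
ft_force: [0.6, 0.2, 0.0]
opening: 0.314
grip_force: 30.0
```

jog_arm(targets=[{"turn": [0,0,0],"slide": [-0.3,-1.5,0],"claw": 20},{"turn": [0,0,0],"slide": [-0.3,-1.5,0],"claw": 20},{"turn": [0,0,0],"slide": [0,0,0],"claw": 20}])

```text
t: 11.42
eef_pos: [649.2, -31.6, 12.3]
tcp_rot: [3.141, 0.0, 1.371]
ft_force: [0.7, -0.2, 0.9]
opening: 0.313
grip_force: 30.0
```

jog_arm(targets=[{"turn": [0,0,0],"slide": [-0.3,-1.5,0],"claw": 20},{"turn": [0,0,0],"slide": [-0.3,-1.5,0],"claw": 20},{"turn": [0,0,0],"slide": [0,0,0],"claw": 20}])

```text
t: 11.8
eef_pos: [648.6, -34.6, 12.3]
tcp_rot: [3.142, 0.0, 1.371]
ft_force: [-0.9, -0.6, -0.2]
opening: 0.312
grip_force: 30.0
```

jog_arm(targets=[{"turn": [0,0,0],"slide": [-0.3,-1.5,0],"claw": 20},{"turn": [0,0,0],"slide": [-0.3,-1.5,0],"claw": 20},{"turn": [0,0,0],"slide": [0,0,0],"claw": 20}])

```text
t: 12.18
eef_pos: [648.0, -37.6, 12.3]
tcp_rot: [3.141, 0.0, 1.371]
ft_force: [-0.1, 0.5, -0.4]
opening: 0.315
grip_force: 30.0
```

jog_arm(targets=[{"turn": [0,0,0],"slide": [-0.3,-1.5,0],"claw": 20},{"turn": [0,0,0],"slide": [-0.3,-1.5,0],"claw": 20},{"turn": [0,0,0],"slide": [0,0,0],"claw": 20}])

```text
t: 12.55
eef_pos: [647.4, -40.6, 12.3]
tcp_rot: [3.141, -0.0, 1.371]
ft_force: [-0.1, 0.2, -0.5]
opening: 0.313
grip_force: 30.0
```

jog_arm(targets=[{"turn": [0,0,0],"slide": [-0.3,-1.5,0],"claw": 20},{"turn": [0,0,0],"slide": [-0.3,-1.5,0],"claw": 20},{"turn": [0,0,0],"slide": [0,0,0],"claw": 20}])

```text
t: 12.92
eef_pos: [646.7, -43.6, 12.2]
tcp_rot: [-3.142, 0.0, 1.371]
ft_force: [0.2, 0.3, -1.2]
opening: 0.313
grip_force: 30.0
```

jog_arm(targets=[{"turn": [0,0,0],"slide": [-0.2,-1,0],"claw": 20},{"turn": [0,0,0],"slide": [-0.2,-1,0],"claw": 20},{"turn": [0,0,0],"slide": [0,0,0],"claw": 20}])

```text
t: 13.3
eef_pos: [646.4, -45.2, 12.2]
tcp_rot: [-3.142, -0.0, 1.371]
ft_force: [0.3, 4.2, -1.4]
opening: 0.314
grip_force: 30.0
```

Binding has started at about 4 N. I'll settle the shim on the counter and press slightly more.

jog_arm(targets=[{"turn": [0,0,0],"slide": [0,0,-0.3],"claw": 20},{"turn": [0,0,0],"slide": [0,0,0],"claw": 20}])

```text
t: 13.55
eef_pos: [646.4, -45.2, 12.2]
tcp_rot: [3.141, -0.0, 1.371]
ft_force: [-1.1, 4.6, 1.7]
opening: 0.315
grip_force: 30.0
```

jog_arm(targets=[{"turn": [0,0,0],"slide": [-0.1,-0.6,0],"claw": 20},{"turn": [0,0,0],"slide": [0,0,0],"claw": 20},{"turn": [0,0,0],"slide": [0,0,0],"claw": 20}])

```text
t: 13.92
eef_pos: [646.4, -45.7, 12.2]
tcp_rot: [3.141, -0.0, 1.371]
ft_force: [0.8, 6.2, 0.8]
opening: 0.313
grip_force: 30.0
```

jog_arm(targets=[{"turn": [0,0,0],"slide": [0,0,0],"claw": 70},{"turn": [0,0,0],"slide": [0,0,0],"claw": 70},{"turn": [0,0,0],"slide": [0,0,0],"claw": 70},{"turn": [0,0,0],"slide": [0,0,0],"claw": 70},{"turn": [0,0,0],"slide": [0,0,0],"claw": 70}])

```text
t: 14.55
eef_pos: [646.3, -46.1, 12.0]
tcp_rot: [3.141, 0.0, 1.371]
ft_force: [0.3, -0.7, 0.4]
opening: 0.696
grip_force: 0.0
```

jog_arm(targets=[{"turn": [0,0,0],"slide": [0,0,15],"claw": 70},{"turn": [0,0,0],"slide": [0,0,40],"claw": 70},{"turn": [0,0,0],"slide": [0,20,50],"claw": 70},{"turn": [0,0,0],"slide": [0,50,30],"claw": 70},{"turn": [0,0,0],"slide": [0,50,0],"claw": 70}])

```text
t: 15.18
eef_pos: [647.4, 75.0, 151.2]
tcp_rot: [3.136, -0.001, 1.37]
ft_force: [0.4, 0.5, 0.3]
opening: 0.699
grip_force: 0.0
```

jog_arm(targets=[{"turn": [0,0,0],"slide": [0,50,0],"claw": 70},{"turn": [0,0,0],"slide": [0,50,0],"claw": 70},{"turn": [0,0,0],"slide": [0,0,0],"claw": 70},{"turn": [0,0,0],"slide": [0,0,0],"claw": 70}])

```text
t: 15.68
eef_pos: [646.3, 173.7, 147.7]
tcp_rot: [3.141, 0.0, 1.371]
ft_force: [0.8, 0.9, 0.5]
opening: 0.7
grip_force: 0.0
```

```bash
python3 - <<'E'
from h import *
import pickle
O=pickle.load(open('D.pkl','rb'))
D={n:read_camera(n) for n in('scene','side')};pickle.dump(D,open('D3.pkl','wb'))
def crop(d,n,x,y): return cv2.resize(d[n]['frame'][y:y+75,x:x+100],(400,300),interpolation=cv2.INTER_CUBIC)
cv2.imwrite('pics/c3.png',np.vstack([np.hstack([crop(d,'scene',185,235),crop(d,'side',255,140)]) for d in(O,D)]))
E
```

```text
(no output)
```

View pics/c3.png

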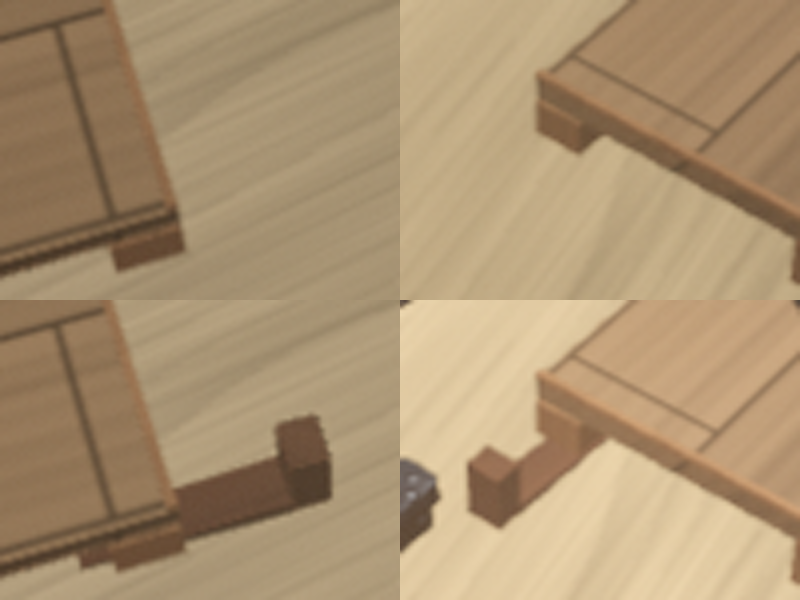

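The shim sits under the foot and the riser looks unmoved in both views. A quick check of the shim's lateral offset from its block top (scene crop (300,425), side crop (494,461)) before I hand in.

```bash
python3 - <<'E'
from h import *
import pickle
D=pickle.load(open('D3.pkl','rb'))
a=np.radians(-11.4);ux=np.array([np.cos(a),np.sin(a)]);uy=np.array([-ux[1],ux[0]])
C=np.array([652.5,-126.])-20*ux
for n,p in(('scene',(185+301/4,235+134/4)),('side',(255+94/4,140+164/4))):
    d=atz(D[n],p,50)[:2]-C;print(d@ux,d@uy)
f=[cv2.cvtColor(pickle.load(open(q,'rb'))['side']['frame'][148:185,288:305],cv2.COLOR_BGR2GRAY).astype(np.float32) for q in('D.pkl','D3.pkl')]
f=[cv2.Canny(x.astype(np.uint8),60,120).astype(np.float32) for x in f]
print(cv2.phaseCorrelate(*f))
E
```

```text
-4.963499220869988 76.71085751318081
-7.960799938319528 76.32893639019495
((-0.5070666194344771, 0.13487199371461145), 0.5277501513560613)
```

```bash
python3 -c "
from cell import *
print(job_done())"
```

```text
the job is handed in; nothing more can be done
None
```

The dark shim is in place under the far-left foot, and I let go of it and handed the job in. It is about 55 mm in and bound at about 6 N when I stopped pushing; the riser looked unmoved in the camera views, and the judged result was not reported back.

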